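# Hold the sugar mould square in the corner of its setting tray

## Robot

A 6-joint arm with a two-finger parallel gripper is mounted at the origin on the work surface. World frame = base frame: x ahead of the robot, y to its left, z up, the work surface at z = 0. Lengths are in m, angles in rad, forces in N, time in s.
With the tool pointing down it reaches from about 0.4 to 0.825 m from the base axis. Payload 7 kg.
Tool frame: the origin (TCP) lies on the mounting face of the last link; the fingertips stand 178 mm ahead of it and the grasp point (between the pads) lies arm.grip_depth ahead of it (arm.grip_depth is the distance from the TCP to the grasp point, in m); z points along the fingers, y is the direction in which the jaws open and shut (so a half turn about z gives the same grasp; the last joint's range is limited). The gripper opens to 88 mm and grips with 3 to 60 N. Pads are 19 mm wide; open, the fingers measure 130 mm over their backs; the gripper's body (78 mm by 193 mm) begins 47 mm behind the grasp point.
Start: joints at [-0.896, 0.359, 0.012, 0, -1.224, -0.288], TCP at [0.255, -0.625, 0.405] pointing down, gripper open.
Joint ranges: [-3.07, 3.07], [-1.43, 2.12], [-1.02, 1.25], [-3.03, 1.67], [-3.05, -0], [-3.03, 3.03]. Speed limits (rad/s): [2.39, 2.39, 3.01, 3.14, 3.14, 3.14].

## Interface

Orientations are given as [roll, pitch, yaw] about the fixed x, y, z axes, in that order (R = Rz(yaw) Ry(pitch) Rx(roll)).
In Python, from station import arm gives the robot as it stands.
- The arm moves only by the tool carry_out, never from a script. Its argument "targets" is a list that holds one entry, the list of rows, each a list of 7 numbers: the turn, a rotation vector about the tool's x, y, z in units of 8 degrees (1.0 is 8 degrees), then the shift along the tool's x, y, z in units of 2.5 cm (1.0 is 2.5 cm), then the opening, from -1 (shut) to 1 (fully open). A call has 1 to 20 rows; each row shifts and turns the commanded pose from where the row before left it, along the tool's axes as they then stand; what a row does not reach is not made up. A row lasts 1/8 s, in which the tool goes at most 62.5 mm and 10.7 degrees, less where a joint would pass 70% of its speed; a pose out of reach is approached as far as the arm can. A call with a number of a shift or a turn outside -1 to 1 is refused whole. A call with a gripper value outside its range is refused whole. The fingers move at their own pace and stop on an object; "squeeze" is the grip in N (left out, the last holds). Time passes only in rows, so rows that do not move let the fingers close. It gives the time, the measured TCP pose, the force and the opening at its end, in the units of the state.
- arm.get_state(): the state, without advancing time (a new reading comes with each control period).
- arm.grab_frame(name): name is "scene" or "top" or "wrist"; returns (picture, depth): 400x640x3 uint8, red, green, blue; 400x640 float32, m along the optical axis (not along the pixel's ray), 0 where there is no reading.
- arm.camera_model(name): a dict with "camera_matrix" (3x3 intrinsics, pixels), "world_from_camera" (4x4, takes a point from camera to world coordinates). Camera axes: x right, y down, z forward; pixel columns grow to the right and rows downward; lengths in m; the calibration is good to about 2 mm. The wrist camera is an equidistant fisheye: a pixel r from the principal point sees the ray r / f radians off the axis. A picture is of the moment at which its call begins: read the wrist's pose just before it. camera_model takes no time and is no camera call; for the wrist camera it gives the pose at the moment of the call.
- arm.job_done(): hands the job in, once; it reports no verdict.
Trained networks look in the newest picture that a camera, given by its name, has taken for a name from the list of things; names that differ only in an ending like _2 or _b are one class to them, and where a whole thing is asked for, a point or a joint stands for the part that bears it (a point fixed in the world has none). Each returns a list of dicts, best first, with "conf" (0 to 1); they miss things now and then, are a little off and sometimes report something else, mostly with a low value. They report only what shows in the picture. A call takes as long as a camera call. They do not tell look-alikes from the thing itself.
- arm.spot_in(camera, query): "point" ([row, column] in pixels, amid what is visible of it).
- arm.landmark_of(camera, query): "point" ([row, column] in pixels: a listed point, or the origin of a listed thing).
The state is a dict: "t": time; "q": joint angles; "qd": joint speeds; "joint_efforts": joint torques, N m; "eef_pos": TCP position; "ee_rot": TCP orientation; "force": force on the tool from outside, world axes, zero at the start; "moment": the same for the moment, N m; "width": finger opening in m.
Only numpy, scipy, OpenCV 4.12 (cv2) and the standard library are available. Lean on these libraries where they do the work, as an engineer would, in place of code of your own. Each camera call takes 0.05 s, during which the arm holds its last target.

## Task

The hot aluminium sugar mould block stands loose on its setting tray: fit the detachable wooden handle all the way down onto the block's square post, then use the handle to push the block into the corner of the tray's two dark steel fences, so that it lies flat and flush against both at once. Finish while still gripping the handle and pressing the block firmly against both fences; do not let go. The block is hot, so never touch it with the gripper or arm, only through the handle, and leave the jar, the skewers and the spatula where they are.

Things in the scene. Friction and masses are not known exactly. Their poses are not given: they have to be found in the camera images.
- tray: Fixed brushed-steel setting tray, flat plate 260 x 260 x 6 mm on the table; origin at the centre of its underside, z up, top 6 mm above it. Fences stand on its +x and +y edges. Its place varies, its yaw within 0.45 rad of 0.
- corner (a point): Inner corner where the two fence faces meet, at the tray's top surface, 112 mm along +x and +y from the tray's origin; same axes. In the corner, the block's centre lies half its size (in x and in y) to the -x and -y side of here.
- fence_x: Fixed dark steel bar on the tray's +x edge, running along tray y, 16 mm thick, 250 mm long, top 24 mm above the tray's underside (18 mm above its upper surface). Origin coincides with the tray's origin. Its inner face (looking to tray -x) lies at tray x = 112 mm.
- fence_y: Fixed dark steel bar on the tray's +y edge, running along tray x, 16 mm thick, 224 mm long, top 24 mm above the tray's underside. Origin coincides with the tray's origin. Its inner face (looking to tray -y) lies at tray y = 112 mm.
- block: Hot aluminium mould block, loose, flat on the tray: 96 (x) x 80 (y) x 25 mm high, 0.4 to 0.75 kg, amber leaves on top; origin under its centre. Mid-top stands a square post 16 x 16 mm (sides along block x, y), 26 mm high, top 5 mm tapering to 10 mm. It starts within 0.4 rad of the tray's yaw, clear of both fences, 30 to 85 mm to go along each tray axis; oiled: friction about 0.2.
- post (a point): Foot of the square post: on the post's axis, on the block's top face (25 mm above the block's origin); same axes as the block.
- handle: Loose handle standing upright, 76 mm high, 0.16 kg; origin at centre of underside. Steel collar 40 x 40 x 34 mm, square bore 18 x 18 mm, 28 mm deep, open below, sides along handle x, y; fits the post at any quarter turn, 1 mm play all round, no latch. Above (34 to 76 mm): wooden bar 70 mm along x, 24 mm thick in y: grip here. Fully fitted, the collar rests on the block's top.
- jar: Bystander: glass jar with orange cap, 60 mm across, 85 mm high, standing on the other side of the tray from the handle; origin at the centre of its underside.
- skewers: Bystander: bundle of wooden skewers, 210 mm long (its x), 21 mm thick, lying on the table to the right; origin under its middle.
- spatula: Bystander: spatula with black grip, 280 mm long (its x, blade 65 mm wide at +x), 20 mm high, lying on the table to the left; origin under its middle.
Things that resemble listed ones, but are neither listed nor needed, are in the scene too. What is meant by the handle is not blue, purple or turquoise, and is the smaller of those in its own colour.

How it is judged:
By the outcome, as a careful person would: the job done as asked, in the order asked, and still so for the second after the job is handed in, while the arm keeps its last pose, push and grip.
It also fails if it takes over 64 s, if anything falls off the work surface, if the arm or the gripper's body presses on something with over 40 N, if the wrist force passes 120 N, or if a joint passes its speed limit or range.

## Working session

There is one attempt and no reset: what is moved stays moved. The work goes in short steps, Python scripts to look and compute and a tool call to move; the robot and the scene stay as the last step left them, time stands still between calls to the robot, and variables do not carry over. Pictures are saved under pics/ and viewed, and the job is handed in when it is done.

Besides the shell and the picture viewer there is one more tool, called after "Call:" as name([rows], argument=value, ...), one row to a line, values as JSON. carry_out: Moves the arm, as the interface text tells. Its arguments: {"type":"object","properties":{"targets":{"type":"array"},"squeeze":{"type":"number"}},"required":["targets"]}

```bash
ls; mkdir -p pics
cat > h.py <<'E'
import numpy as np, cv2
from station import arm
from scipy.spatial.transform import Rotation as R
def save(n,img,scale=1):
    cv2.imwrite('pics/'+n,cv2.resize(img[:,:,::-1],None,fx=scale,fy=scale,interpolation=cv2.INTER_CUBIC))
def cloud(name,d):
    m=arm.camera_model(name);K=np.array(m['camera_matrix']);T=np.array(m['world_from_camera'])
    v,u=np.mgrid[:d.shape[0],:d.shape[1]]
    P=np.stack([(u-K[0,2])/K[0,0]*d,(v-K[1,2])/K[1,1]*d,d],-1)
    W=P@T[:3,:3].T+T[:3,3]; W[d<=0]=np.nan
    return W
E
python3 - <<'E'
from h import *
for n in('scene','top'):
    im,d=arm.grab_frame(n); save(n+'0.png',im); np.savez('pics/'+n+'0.npz',im=im,d=d)
    print(arm.camera_model(n))
for q in('handle','block','post','corner','tray','jar'):
    print(q,[(np.round(x['point']),round(x['conf'],2)) for x in arm.landmark_of('top',q)])
s=arm.get_state();print(s, arm.grip_depth)
E
```

```text
pics
{'camera_matrix': array([[499.33938053,   0.        , 314.20173695],
       [  0.        , 499.33938053, 211.48082734],
       [  0.        ,   0.        ,   1.        ]]), 'world_from_camera': array([[ 0.5034325 ,  0.55608757, -0.66130351,  1.57001063],
       [ 0.863936  , -0.3124091 ,  0.39498753, -0.63602538],
       [ 0.01305042, -0.77017346, -0.63770097,  1.07206051],
       [ 0.        ,  0.        ,  0.        ,  1.        ]])}
{'camera_matrix': array([[472.88849883,   0.        , 326.09621317],
       [  0.        , 472.88849883, 194.75458177],
       [  0.        ,   0.        ,   1.        ]]), 'world_from_camera': array([[-0.00378373, -0.98927608,  0.14600864,  0.26165833],
       [-0.99996967,  0.00274905, -0.00728755,  0.00578331],
       [ 0.00680801, -0.14603179, -0.98925647,  1.67619477],
       [ 0.        ,  0.        ,  0.        ,  1.        ]])}
handle [(array([210., 409.]), 0.88), (array([173., 434.]), 0.66), (array([146., 410.]), 0.64), (array([248., 385.]), 0.57), (array([181., 403.]), 0.51)]
block [(array([176., 336.]), 0.69)]
post [(array([172., 339.]), 0.94)]
corner [(array([144., 306.]), 0.96)]
tray [(array([172., 338.]), 0.65)]
jar [(array([187., 246.]), 0.51), (array([180., 401.]), 0.29)]
{'t': 0.4, 'q': array([-8.95903910e-01,  3.58735684e-01,  1.17769336e-02, -4.06568781e-05,
       -1.22410276e+00, -2.88085727e-01]), 'qd': array([-0.00047623, -0.00202225,  0.00082645,  0.00037501, -0.00199135,
       -0.00150098]), 'joint_efforts': array([ 2.55516949e-03, -5.81675434e+01,  2.92922437e+01,  6.99335486e+00,
        1.08098559e-02, -6.94675191e-05]), 'eef_pos': array([ 0.25459213, -0.62510081,  0.40451245]), 'ee_rot': array([ 3.14132754e+00, -3.86844150e-05, -2.75479978e+00]), 'force': array([0.06281045, 0.22161325, 0.87559015]), 'moment': array([ 0.09584639,  0.02118015, -0.04103131]), 'width': 0.08757701284567772} 0.1593
```

View pics/scene0.png

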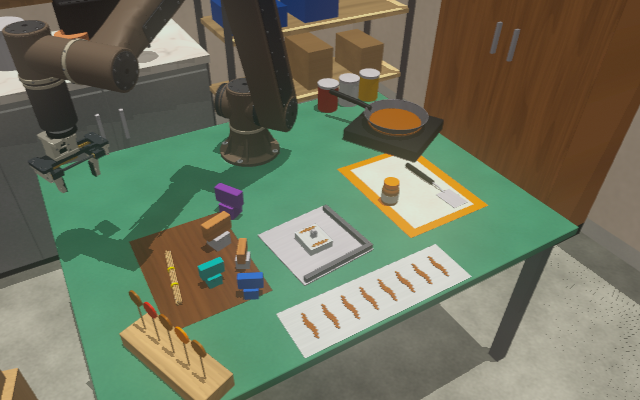

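Run:
```python
from h import *
z=np.load('pics/top0.npz'); save('topc.png',z['im'][100:290,200:480],2.8)
W=cloud('top',z['d'])
for p in [(210,409),(173,434),(146,410),(248,385),(181,403),(172,339),(144,306)]:
    print(p,np.round(W[p],3))
```

```text
(210, 409) [ 0.441 -0.283  0.107]
(173, 434) [ 0.573 -0.378  0.077]
(146, 410) [ 0.672 -0.301  0.061]
(248, 385) [ 0.317 -0.206  0.057]
(181, 403) [ 0.545 -0.271  0.073]
(172, 339) [ 0.582 -0.052  0.051]
(144, 306) [0.692 0.065 0.017]
```

View pics/topc.png

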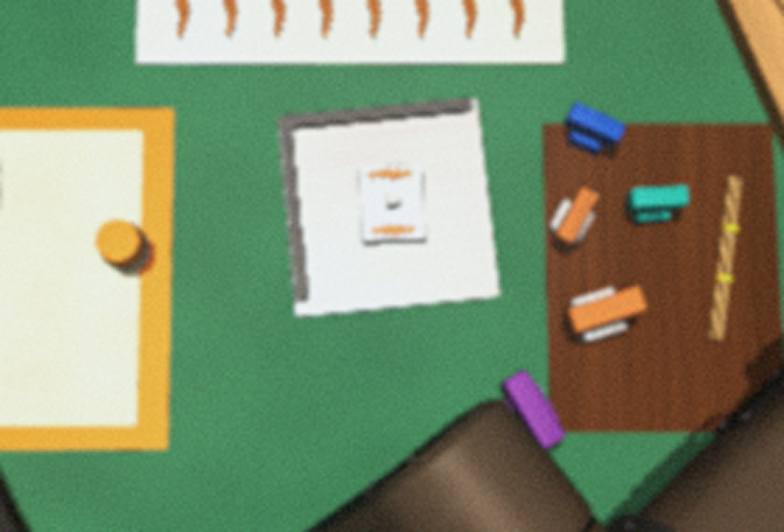

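Handle candidates in the top view (row, col): small orange (177,405), large orange (211,417), turquoise (173,434), blue (146,412), purple (246,390). The small orange one fits, as it is the smaller of the two orange ones (its top is at about 0.075 m, the other's at 0.107 m). I'll confirm it in an enlarged crop.

Run:
```python
from h import *
z=np.load('pics/scene0.npz'); save('scenec.png',z['im'][180:310,130:290],5)
Ws=cloud('scene',z['d']); Wt=cloud('top',np.load('pics/top0.npz')['d'])
def rect(P):
    r=cv2.minAreaRect((P[:,:2]*1000).astype(np.float32)); return np.round(r[0],1),np.round(r[1],1),round(r[2],1)
for n,W in(('scene',Ws),('top',Wt)):
    P=W.reshape(-1,3);P=P[~np.isnan(P[:,0])]
    for c in((.56,-.27),(.45,-.29)):
        m=(abs(P[:,0]-c[0])<.07)&(abs(P[:,1]-c[1])<.07)&(P[:,2]>.045)&(P[:,2]<.13)
        Q=P[m]; t=Q[Q[:,2]>np.percentile(Q[:,2],95)-.008]
        print(n,c,len(Q),len(t),np.percentile(Q[:,2],95),rect(Q),rect(t),t.mean(0))
```

```text
scene (0.56, -0.27) 223 143 0.07762935980428044 (array([ 566.8, -279.5]), array([24.6, 77.7]), 60.3) (array([ 566. , -279.2]), array([24.3, 74.4]), 60.3) [ 0.56839938 -0.28002279  0.07449888]
scene (0.45, -0.29) 598 241 0.10044102932899474 (array([ 452.5, -308.6]), array([46.6, 96.1]), 16.0) (array([ 447.9, -310.3]), array([37. , 95.4]), 16.5) [ 0.4503453  -0.30968666  0.09756674]
top (0.56, -0.27) 156 103 0.08044432314722272 (array([ 562.1, -281.6]), array([23.7, 70.6]), 60.0) (array([ 562.7, -281.8]), array([23.2, 69.3]), 60.0) [ 0.5616256  -0.28093187  0.07658737]
top (0.45, -0.29) 318 182 0.10425850389526531 (array([ 442.2, -310.3]), array([50.5, 91.3]), 15.7) (array([ 442.9, -310.3]), array([30.7, 91.4]), 17.1) [ 0.44311481 -0.310306    0.10010437]
```

View pics/scenec.png

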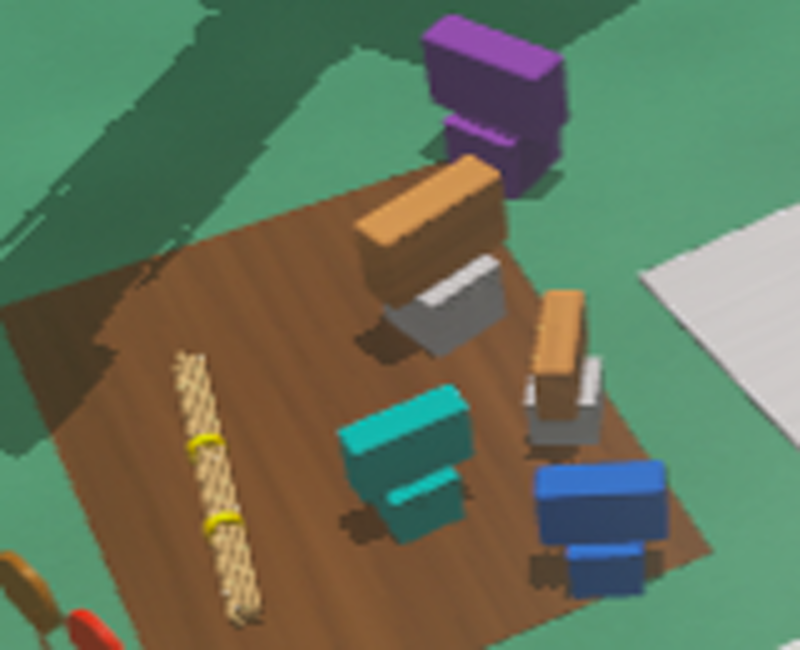

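The crop confirms it: the small orange bar on a steel collar (crop ~(355,560), top view (177,405)) is the handle. Its bar measures 70 x 24 mm and its top is at 76 mm, while the other orange one is about 95 mm long and 104 mm high. I'll move above it to look closer.

Call:
carry_out([
  [[0,0,0,-0.98,0.475,0.05,1],[0,0,0,-0.98,0.475,0.05,1],[0,0,0,-0.98,0.475,0.05,1],[0,0,0,-0.98,0.475,0.05,1],[0,0,0,-0.98,0.475,0.05,1],[0,0,0,-0.98,0.475,0.05,1],[0,0,0,-0.98,0.475,0.05,1],[0,0,0,-0.98,0.475,0.05,1],[0,0,0,-0.98,0.475,0.05,1],[0,0,0,-0.98,0.475,0.05,1],[0,0,0,-0.98,0.475,0.05,1],[0,0,0,-0.98,0.475,0.05,1],[0,0,0,-0.98,0.475,0.05,1],[0,0,0,-0.98,0.475,0.05,1],[0,0,0,-0.98,0.475,0.05,1],[0,0,0,-0.98,0.475,0.05,1],[0,0,0,-0.98,0.475,0.05,1]],
])

```text
t: 2.52
eef_pos: [0.5647, -0.2803, 0.3835]
ee_rot: [-3.142, 0.0, -2.755]
force: [-0.2, -0.2, 0.1]
width: 0.0874
```

Call:
carry_out([
  [[0,0,0.93,0,0,0,0.2],[0,0,0.93,0,0,0,0.2],[0,0,0.93,0,0,0,0.2],[0,0,0.93,0,0,0,0.2],[0,0,0.93,0,0,0,0.2],[0,0,0.93,0,0,0,0.2],[0,0,0.93,0,0,0,0.2],[0,0,0,0,0,0,0.2],[0,0,0,0,0,0,0.2]],
])

```text
t: 3.65
eef_pos: [0.5642, -0.2811, 0.3835]
ee_rot: [3.142, 0.0, 2.622]
force: [-0.2, 0.0, 0.2]
width: 0.0526
```

Run:
```python
from h import *
s=arm.get_state();print(s['t'],s['q'],s['eef_pos'],s['ee_rot'],s['width'])
m=arm.camera_model('wrist');im,d=arm.grab_frame('wrist');save('w1.png',im);np.savez('pics/w1.npz',im=im,d=d,K=m['camera_matrix'],T=m['world_from_camera']);print(m)
print((d>0).mean(),[(n,[(np.round(x['point']),round(x['conf'],2)) for x in arm.landmark_of('wrist',n)]) for n in ('handle','post','corner')])
im,d=arm.grab_frame('top');save('topc1.png',im[100:290,200:480],2.8);np.savez('pics/top1.npz',im=im,d=d)
```

```text
3.65 [-1.52986439e-01  2.99681146e-01 -1.23039711e-01  6.47343628e-06
 -1.14800714e+00 -1.93720385e+00] [ 0.5641668  -0.28105741  0.38345842] [3.14157369e+00 6.59071514e-05 2.62220134e+00] 0.0525537140578163
{'camera_matrix': array([[309.70691629,   0.        , 322.30977065],
       [  0.        , 309.70691629, 197.76408079],
       [  0.        ,   0.        ,   1.        ]]), 'world_from_camera': array([[ 4.96199824e-01,  8.27828101e-01,  2.61699007e-01,
         4.93229130e-01],
       [ 8.68208083e-01, -4.72886374e-01, -1.50310349e-01,
        -2.40701547e-01],
       [-6.77235835e-04,  3.01793162e-01, -9.53373184e-01,
         3.63870354e-01],
       [ 0.00000000e+00,  0.00000000e+00,  0.00000000e+00,
         1.00000000e+00]])}
0.99612109375 [('handle', [(array([256., 351.]), 0.92), (array([ 97., 247.]), 0.84), (array([171., 324.]), 0.77), (array([230., 262.]), 0.71)]), ('post', [(array([106., 500.]), 0.91)]), ('corner', [(array([131., 574.]), 0.98)])]
```

View pics/w1.png

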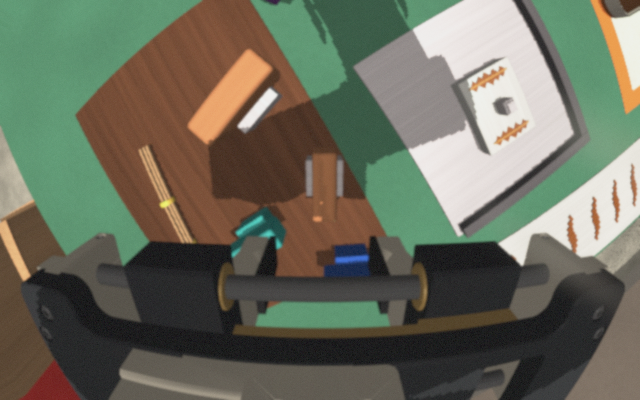

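The wrist view shows the handle at (185,324), the block at (107,498) with its post at (105,502), and the fence corner near (131,580). Next I'll measure these with the fisheye model.

```bash
cat >> h.py <<'E'
def fcloud(d,K,T):
    v,u=np.mgrid[:d.shape[0],:d.shape[1]]
    x=(u-K[0,2])/K[0,0];y=(v-K[1,2])/K[1,1];r=np.hypot(x,y)+1e-9
    t=np.tan(np.minimum(r,1.5))/r
    P=np.stack([x*t*d,y*t*d,d],-1);W=P@T[:3,:3].T+T[:3,3];W[(d<=0)|(r>1.3)]=np.nan
    return W
def rect(P):
    r=cv2.minAreaRect((P[:,:2]*1000).astype(np.float32)); return np.round(r[0],1),np.round(r[1],1),round(r[2],1)
def ortho(W,im,zlo,zhi,xr,yr,res=.0005):
    # map of heights & colours onto x,y grid, x up, y left
    pass
E
python3 - <<'E'
from h import *
z=np.load('pics/w1.npz');W=fcloud(z['d'],z['K'],z['T']);im=z['im']
def sel(W,c,r,lo,hi):
    P=W.reshape(-1,3);return P[(np.hypot(P[:,0]-c[0],P[:,1]-c[1])<r)&(P[:,2]>lo)&(P[:,2]<hi)]
H=sel(W,(.564,-.281),.055,.05,.1); print('H',len(H),np.percentile(H[:,2],[5,50,95]),rect(H),H.mean(0)); Ht=H[H[:,2]>np.percentile(H[:,2],90)-.006];print(rect(Ht),Ht.mean(0))
for n,W2 in (('w',W),('t',cloud('top',np.load('pics/top1.npz')['d'])),('s',cloud('scene',np.load('pics/scene0.npz')['d']))):
    B=sel(W2,(.58,-.05),.075,.023,.04);print(n,'block',len(B),rect(B),np.median(B[:,2]),B[:,:2].mean(0))
    P=sel(W2,(.58,-.05),.03,.045,.07);print('post',len(P),rect(P) if len(P)>3 else 0,np.percentile(P[:,2],95) if len(P) else 0,P.mean(0))
    F=sel(W2,(.62,0.0),.25,.017,.03)
    F=F[(F[:,0]>.45)]; print('z tray',np.median(sel(W2,(.5,-.05),.02,-.01,.02)[:,2]))
E
```

```text
H 1765 [0.07320554 0.07626921 0.07750805] (array([ 564.6, -279.2]), array([24.3, 70.2]), 61.3) [ 0.56196603 -0.27804764  0.07551054]
(array([ 564.7, -279.2]), array([24.3, 69.8]), 61.3) [ 0.56305668 -0.27866841  0.07618904]
w block 4219 (array([589.3, -53.2]), array([97.1, 82. ]), 3.2) 0.03126578725907886 [ 0.5867888  -0.05747249]
post 219 (array([589.2, -54.1]), array([16.6, 17.1]), 88.7) 0.05783216919589449 [ 0.58790502 -0.0557839   0.05361064]
z tray 0.006100086204621019
t block 203 (array([586.2, -34.5]), array([42.7, 95.8]), 89.4) 0.030525331613077578 [ 0.59213627 -0.0325592 ]
post 6 (array([585.8, -49.7]), array([ 3.3, 13.4]), 88.5) 0.058572908189519435 [ 0.58602471 -0.04866421  0.05414553]
z tray 0.008432877869881006
s block 538 (array([591.1, -52.6]), array([100.9,  83.9]), 3.7) 0.029464093770832034 [ 0.59597411 -0.05543909]
post 34 (array([592.4, -51.2]), array([18.7, 18.3]), 0.1) 0.05731628238127091 [ 0.59288298 -0.05318202  0.05156811]
z tray 0.004805472876025285
```

Call:
carry_out([
  [[0,0,-0.14,0.02,0.08,0.9,0.2],[0,0,0,0,0,0.95,0.2],[0,0,0,0,0,0.95,0.2],[0,0,0,0,0,0.95,0.2],[0,0,0,0,0,0.95,0.2],[0,0,0,0,0,0.95,0.2],[0,0,0,0,0,0.6,0.2],[0,0,0,0,0,0.4,0.2],[0,0,0,0,0,0,0.2],[0,0,0,0,0,0,-1],[0,0,0,0,0,0,-1],[0,0,0,0,0,0,-1],[0,0,0,0,0,0,-1],[0,0,0,0,0,0,-1],[0,0,0,0,0,0,-1]],
], squeeze=50)

```text
t: 5.78
eef_pos: [0.5648, -0.2791, 0.2176]
ee_rot: [3.142, 0.0, 2.639]
force: [-0.3, 0.4, 5.2]
width: 0.0235
```

Call:
carry_out([
  [[0,0,0,0,0,-0.5,-1],[0,0,0,0,0,-0.9,-1],[0,0,0,0,0,-0.9,-1],[0,0,0,0,0,-0.9,-1],[0,0,0,0,0,-0.9,-1],[0,0,0,0,0,-0.9,-1],[0,0,0,0.388,0.931,0,-1],[0,0,0,0.388,0.931,0,-1],[0,0,0,0.388,0.931,0,-1],[0,0,0,0.388,0.931,0,-1],[0,0,0,0.388,0.931,0,-1],[0,0,0,0.388,0.931,0,-1],[0,0,0,0.388,0.931,0,-1],[0,0,0,0.388,0.931,0,-1],[0,0,0,0.388,0.931,0,-1]],
])

```text
t: 7.65
eef_pos: [0.5889, -0.0527, 0.3425]
ee_rot: [3.142, -0.0, 2.639]
force: [0.1, -0.2, -1.5]
width: 0.0239
```

Call:
carry_out([
  [[0,0,-0.8,0,0,0,-1],[0,0,-0.8,0,0,0,-1],[0,0,-0.8,0,0,0,-1],[0,0,-0.8,0,0,0,-1],[0,0,-0.77,0,0,0,-1],[0,0,0,0,0,0,-1],[0,0,0,0,0,0,-1]],
])

```text
t: 8.52
eef_pos: [0.589, -0.0535, 0.3423]
ee_rot: [3.142, -0.0, -3.092]
force: [-0.6, 0.4, -3.0]
width: 0.0239
```

Run:
```python
from h import *
s=arm.get_state();print(s['t'],s['q'],s['eef_pos'],s['ee_rot'],s['width'],s['force'])
m=arm.camera_model('wrist');im,d=arm.grab_frame('wrist');save('w2.png',im);np.savez('pics/w2.npz',im=im,d=d,K=m['camera_matrix'],T=m['world_from_camera'])
ms=arm.camera_model('scene');im,d=arm.grab_frame('scene');save('sc2.png',im[130:290,220:420],4);np.savez('pics/scene2.npz',im=im,d=d)
```

```text
8.525 [ 2.39648138e-01  2.70314689e-01 -2.64469161e-01 -9.21576828e-05
 -1.03605188e+00 -1.76118014e+00] [ 0.58903514 -0.0534992   0.34232174] [ 3.14152225e+00 -5.36974121e-05 -3.09237529e+00] 0.023861305367001262 [-0.63111925  0.40747266 -2.968798  ]
```

View pics/w2.png

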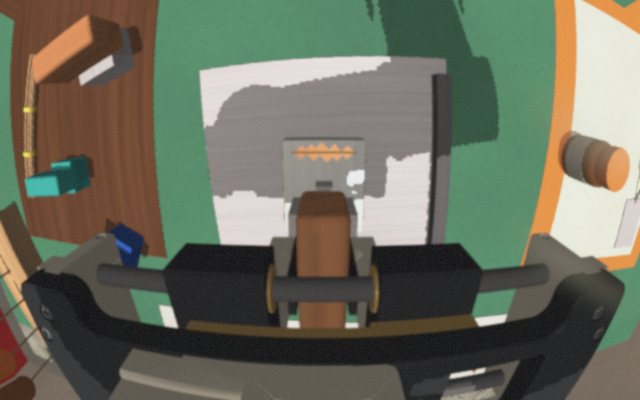

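View pics/sc2.png

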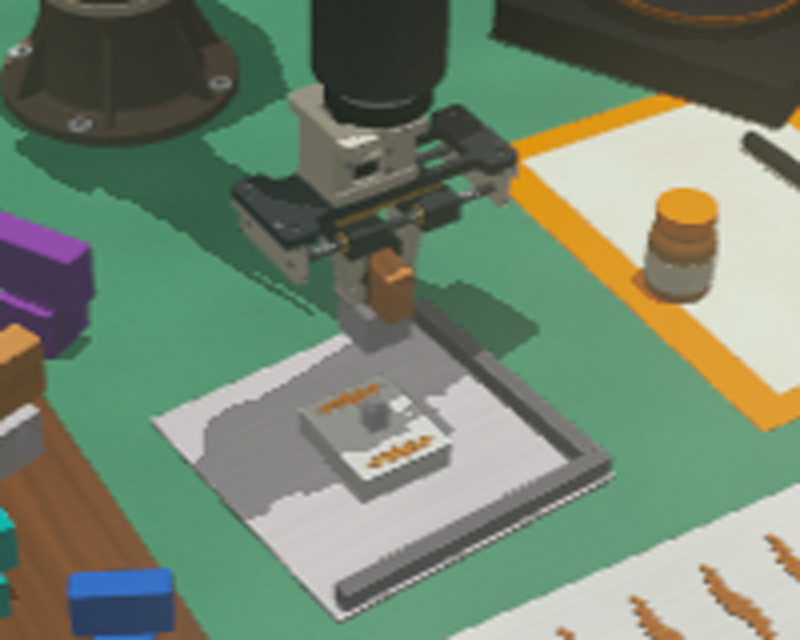

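Run:
```python
from h import *
from scipy.optimize import minimize
def blockpts(W):
    P=W.reshape(-1,3);return P[(np.hypot(P[:,0]-.589,P[:,1]+.053)<.08)&(P[:,2]>.027)&(P[:,2]<.036)]
for n in('w1','w2'):
    z=np.load(f'pics/{n}.npz');W=fcloud(z['d'],z['K'],z['T'])
    B=blockpts(W);print(n,len(B),rect(B))
    # edge fits in trimmed rotated frame: find the yaw maximizing edge sharpness
    for yaw in np.radians(np.arange(-1,6,.5)):
        c,s=np.cos(yaw),np.sin(yaw);u=B[:,0]*c+B[:,1]*s;v=-B[:,0]*s+B[:,1]*c
        print(round(np.degrees(yaw),1),np.round(1000*np.array([np.percentile(u,.5),np.percentile(u,99.5),np.ptp(np.percentile(u,[.5,99.5])),np.percentile(v,.5),np.percentile(v,99.5),np.ptp(np.percentile(v,[.5,99.5]))]),1))
    T=fcloud(z['d'],z['K'],z['T']).reshape(-1,3)
    F=T[(T[:,2]>.0205)&(T[:,2]<.028)&(T[:,0]>.4)&(T[:,0]<.8)&(T[:,1]>-.2)&(T[:,1]<.15)&(np.hypot(T[:,0]-.589,T[:,1]+.053)>.07)]
    print('fence',len(F),rect(F))
z=np.load('pics/w2.npz');W=fcloud(z['d'],z['K'],z['T'])
H=W.reshape(-1,3);H=H[(np.abs(H[:,0]-.589)<.06)&(np.abs(H[:,1]+.053)<.03)&(H[:,2]>.1)&(H[:,2]<.23)]
print(len(H),np.percentile(H[:,2],[1,10,50,90,99]))
Ht=H[(H[:,2]>.19)];print(len(Ht),rect(Ht),np.median(Ht[:,2]))
row=H[(H[:,2]>.165)&(H[:,2]<.19)];print('front',len(row),np.percentile(row[:,0],[5,50,95]) if len(row) else 0)
print(rect(H[(H[:,2]<.165)]) , (H[:,2]<.165).sum())
```

```text
w1 4062 (array([589.2, -53.2]), array([97.1, 82. ]), 3.3)
-1.0 [541.7 638.6  96.9 -84.6  -2.3  82.3]
-0.5 [541.5 638.   96.5 -89.5  -7.6  81.9]
0.0 [541.2 637.3  96.2 -94.4 -13.   81.4]
0.5 [540.9 636.7  95.8 -99.2 -18.4  80.8]
1.0 [ 540.4  636.    95.6 -104.1  -23.8   80.4]
1.5 [ 539.9  635.3   95.4 -109.   -29.    80. ]
2.0 [ 539.3  634.5   95.2 -113.9  -34.2   79.8]
2.5 [ 538.7  633.8   95.1 -119.1  -39.2   79.8]
3.0 [ 538.   633.2   95.2 -124.2  -44.4   79.9]
3.5 [ 537.1  632.4   95.3 -129.5  -49.4   80.1]
4.0 [ 536.2  631.6   95.4 -134.7  -54.5   80.2]
4.5 [ 535.2  630.9   95.7 -140.   -59.4   80.7]
5.0 [ 534.2  629.9   95.8 -145.4  -64.3   81.1]
5.5 [ 533.1  629.    96.  -150.8  -69.1   81.6]
fence 3013 (array([606.1, -43.2]), array([223.6, 252.7]), 5.8)
w2 4721 (array([589.6, -52.7]), array([96.9, 79.8]), 2.7)
-1.0 [540.8 635.1  94.3 -83.5  -1.6  81.9]
-0.5 [540.6 634.6  94.  -88.3  -7.   81.4]
0.0 [540.4 634.2  93.8 -93.2 -12.4  80.8]
0.5 [540.2 633.7  93.5 -98.1 -17.7  80.3]
1.0 [ 539.9  633.3   93.4 -103.   -23.1   79.9]
1.5 [ 539.5  633.    93.5 -107.8  -28.5   79.3]
2.0 [ 539.1  632.3   93.3 -112.8  -33.9   78.9]
2.5 [ 538.6  631.5   93.  -117.8  -39.    78.8]
3.0 [ 537.9  630.8   92.9 -123.   -44.1   78.9]
3.5 [ 537.1  630.2   93.1 -128.1  -49.2   78.9]
4.0 [ 536.   629.6   93.5 -133.3  -54.2   79.1]
4.5 [ 535.   628.8   93.8 -138.7  -59.2   79.5]
5.0 [ 533.8  628.    94.1 -144.   -64.    80. ]
5.5 [ 532.7  627.2   94.4 -149.4  -68.8   80.6]
fence 2515 (array([557.7,  69.3]), array([183.9,  17.8]), 5.5)
8493 [0.13610494 0.17000466 0.20053817 0.20291935 0.22579472]
6177 (array([584.6, -55.9]), array([44.1, 65.1]), 76.5) 0.20102690050753086
front 1624 [0.55362946 0.57676592 0.58064812]
(array([569.3, -54.8]), array([31.4, 40.7]), 3.1) 692
```

```bash
python3 - <<'E'
from h import *
z=np.load('pics/w2.npz');W=fcloud(z['d'],z['K'],z['T']);im=z['im'].astype(int)
yaw=np.radians(2.8);c,s=np.cos(yaw),np.sin(yaw)
U=W[...,0]*c+W[...,1]*s;V=-W[...,0]*s+W[...,1]*c
bar=(im[...,0]>im[...,2]+25)&(W[...,2]>.155)&(W[...,2]<.21)&(abs(V+.08)<.03)
top=bar&(W[...,2]>.198)
for r in range(190,246,6):
    m=np.where(top[r,:])[0]
    if len(m): print(r,m.min(),m.max(),np.round(1000*np.array([V[r,m.min()],V[r,m.max()],np.median(U[r,m])]),1),np.round(np.median(W[r,m,2]),4))
print('bar u min',np.nanpercentile(U[bar],[0.5,2,5]),'v',np.nanpercentile(V[top],[1,99]), 'z',np.nanpercentile(W[...,2][bar],[1,99]))
for r in range(196,240,6):
    for cc in (310,322,334): print(r,cc,im[r,cc],np.round(1000*np.array([U[r,cc],V[r,cc],W[r,cc,2]]),1),end=' ')
    print()
for r in range(170,240,6):
    for cc in (285,290,355,360): print(r,cc,im[r,cc],np.round(1000*np.array([U[r,cc],V[r,cc],W[r,cc,2]]),1),end=' ')
    print()
s_=.049068
print('block uv',.5892*c-.0531*s,-.5892*s-.0531*c,'tcp uv', .58904*c-.0535*s,-.58904*s-.0535*c)
E
python3 -c "
import cv2;i=cv2.imread('pics/w2.png');cv2.imwrite('pics/w2c.png',cv2.resize(i[120:250,240:400],None,fx=4.5,fy=4.5,interpolation=2))"
```

```text
214 302 343 [-91.2 -73.6 550.6] 0.1984
220 296 349 [-93.9 -71.1 552.5] 0.2005
226 296 349 [-93.9 -71.  555.1] 0.201
232 296 349 [-94.1 -71.  557.8] 0.2011
238 297 349 [-93.5 -70.8 560.7] 0.201
244 296 349 [-94.3 -70.7 563.6] 0.201
bar u min [0.5502045  0.55034488 0.55050572] v [-0.09405346 -0.07104808] z [0.16677267 0.2024084 ]
196 310 [79 51 32] [550.7 -88.9 171.9] 196 322 [80 57 39] [550.9 -82.7 171.1] 196 334 [83 57 36] [550.9 -76.6 171.1] 
202 310 [84 58 39] [550.9 -88.5 181. ] 202 322 [84 59 42] [550.9 -82.7 181. ] 202 334 [83 56 38] [550.8 -76.9 181.5] 
208 310 [87 59 44] [550.5 -88.1 191. ] 208 322 [85 56 40] [550.7 -82.7 190.4] 208 334 [81 56 40] [550.4 -77.3 191.1] 
214 310 [86 57 41] [550.7 -87.8 198.1] 214 322 [86 59 41] [550.6 -82.7 198.4] 214 334 [88 60 41] [550.5 -77.5 198.5] 
220 310 [120  82  57] [552.1 -87.7 201.5] 220 322 [126  86  59] [552.6 -82.7 200.2] 220 334 [124  81  56] [552.6 -77.6 200.3] 
226 310 [125  82  57] [555.2 -87.8 200.7] 226 322 [133  91  63] [555.1 -82.7 200.9] 226 334 [132  87  61] [555.  -77.6 201.1] 
232 310 [122  83  57] [557.8 -87.8 201.1] 23
[... 1699 characters left out ...]
55 [128 123 119] [567.5 -64.  159.6] 218 360 [232 234 229] [617.4 -44.5  31.7] 
224 285 [224 220 216] [ 624.6 -120.9   30.4] 224 290 [132 124 122] [ 571.7 -101.2  158.4] 224 355 [137 131 131] [571.3 -63.9 159.4] 224 360 [232 233 227] [624.1 -44.2  31.3] 
230 285 [222 220 216] [ 630.8 -121.1   31.4] 230 290 [133 127 124] [ 575.2 -101.2  159.1] 230 355 [139 135 131] [575.2 -63.7 159.2] 230 360 [230 230 225] [630.9 -43.9  31. ] 
236 285 [187 177 174] [ 648.8 -124.7    7. ] 236 290 [120 113 109] [ 579.3 -101.4  158.6] 236 355 [124 117 114] [578.7 -63.6 159.7] 236 360 [181 172 167] [648.3 -40.5   7.9] 
block uv 0.5859026533454258 -0.08181889025640549 tcp uv 0.5857233044555331 -0.08221059674817476
```

View pics/w2c.png

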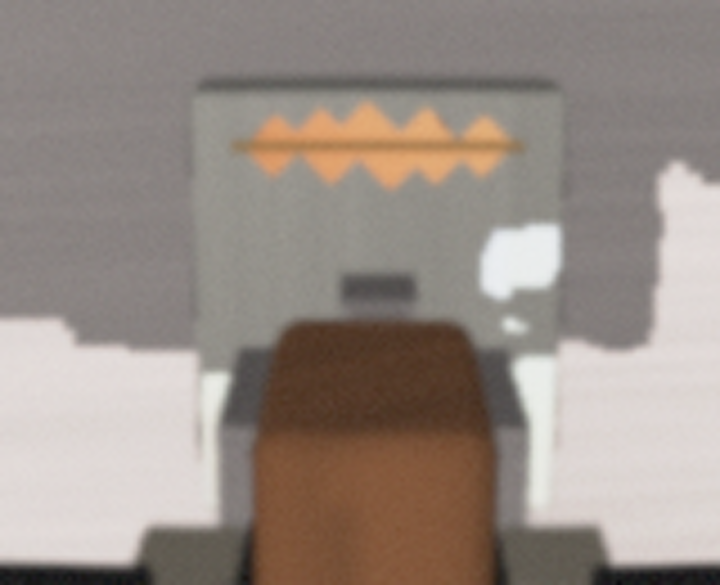

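The wrist crop shows the handle aligned with the block. The post is at crop (378,288), about 1 mm to the +v side of the handle. I'll shift 1 mm, descend partway and recheck.

Call:
carry_out([
  [[0,0,0,-0.01,0.04,0.5,-1],[0,0,0,0,0,0.5,-1],[0,0,0,0,0,0.5,-1],[0,0,0,0,0,0.4,-1],[0,0,0,0,0,0,-1],[0,0,0,0,0,0,-1]],
])

```text
t: 9.38
eef_pos: [0.5896, -0.0524, 0.2949]
ee_rot: [-3.141, 0.0, -3.09]
force: [-0.0, 0.4, -0.8]
width: 0.0236
```

```bash
cat > rep.py <<'E'
from h import *
import sys
def run(n):
    s=arm.get_state();print(round(s['t'],2),s['eef_pos'],s['ee_rot'],s['width'],s['force'])
    m=arm.camera_model('wrist');im0,d=arm.grab_frame('wrist');np.savez(f'pics/{n}.npz',im=im0,d=d,K=m['camera_matrix'],T=m['world_from_camera'])
    save(n+'.png',im0)
    W=fcloud(d,m['camera_matrix'],m['world_from_camera']);im=im0.astype(int)
    yaw=np.radians(2.8);c,s_=np.cos(yaw),np.sin(yaw)
    U=W[...,0]*c+W[...,1]*s_;V=-W[...,0]*s_+W[...,1]*c
    return W,U,V,im,s
E
python3 - <<'E'
from rep import *
W,U,V,im,s=run('w3')
p=np.array(s['eef_pos']);yaw=np.radians(2.8)
ut=p[0]*np.cos(yaw)+p[1]*np.sin(yaw);vt=-p[0]*np.sin(yaw)+p[1]*np.cos(yaw);print('tcp uv',ut,vt)
Z=W[...,2]
blk=(abs(U-.586)<.06)&(abs(V+.082)<.06)&(Z>.027)&(Z<.036)
for r in range(150,240,8):
    m=np.where(blk[r])[0]
    if len(m): print(r,m.min(),m.max(),np.round(1000*np.array([V[r,m.min()],V[r,m.max()],V[r,m.min()]/2+V[r,m.max()]/2,np.median(U[r,m])]),1))
col=[np.nanpercentile(U[blk&(abs(V-v)<.003)],0.5) for v in (-.11,-.1,-.08,-.06,-.05)];print('near edge',np.round(col,4))
zb=p[2]-.1593-.06+.076
bar=(im[...,0]>im[...,2]+20)&(Z>zb-.035)&(Z<zb+.03)&(abs(V+.08)<.03)
print('bar',np.nanpercentile(U[bar],[.5,2]),np.nanpercentile(V[bar],[.5,99.5]),np.nanpercentile(Z[bar],[1,95]))
post=(abs(U-.586)<.015)&(abs(V+.082)<.015)&(Z>.04)&(Z<.062)
print('post',post.sum(),np.nanpercentile(V[post],[1,99]) if post.any() else 0,np.nanpercentile(U[post],[1,99]) if post.any() else 0)
E
python3 -c "
import cv2;i=cv2.imread('pics/w3.png');cv2.imwrite('pics/w3c.png',cv2.resize(i[120:250,240:400],None,fx=4.5,fy=4.5,interpolation=2))"
```

```text
9.38 [ 0.5895773  -0.05242743  0.29491512] [-3.14147284e+00  4.35397591e-04 -3.08980835e+00] 0.02362488338455915 [-0.03530396  0.44875    -0.78463466]
tcp uv 0.5863123547443249 -0.08116555536460117
150 273 372 [-121.2  -42.1  -81.6  541.9]
158 274 371 [-120.9  -42.5  -81.7  548.3]
166 274 371 [-120.7  -42.5  -81.6  554.8]
174 274 372 [-121.3  -41.2  -81.2  561.6]
182 274 370 [-121.5  -42.6  -82.1  568.2]
190 275 370 [-120.9  -42.5  -81.7  575.1]
198 275 370 [-121.3  -41.8  -81.5  582. ]
206 275 369 [-121.4  -42.5  -82.   588.9]
214 277 369 [-120.2  -42.1  -81.1  596.1]
222 277 368 [-120.4  -42.5  -81.4  603.5]
230 277 368 [-120.7  -42.2  -81.5  610.8]
near edge [0.5381 0.5382 0.5383 0.5382 0.5381]
bar [0.55082214 0.55098762] [-0.09358812 -0.06958021] [0.11926988 0.15456377]
post 0 0 0
```

View pics/w3c.png

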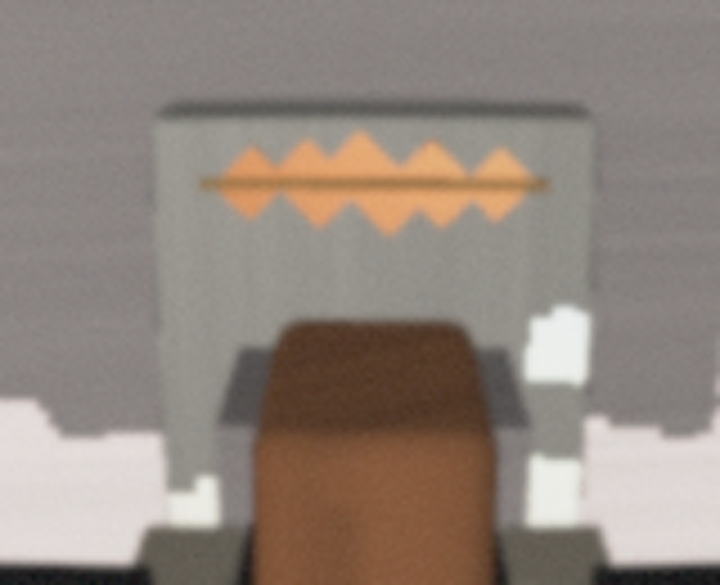

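The handle and block now agree to about 0.3 mm. I'll lower it slowly.

Call:
carry_out([
  [[0,0,0,0,0,0.3,-1],[0,0,0,0,0,0.3,-1],[0,0,0,0,0,0.2,-1],[0,0,0,0,0,0.15,-1],[0,0,0,0,0,0.15,-1],[0,0,0,0,0,0.15,-1],[0,0,0,0,0,0.15,-1],[0,0,0,0,0,0.15,-1],[0,0,0,0,0,0,-1]],
])

```text
t: 10.55
eef_pos: [0.5892, -0.0525, 0.2556]
ee_rot: [-3.142, -0.001, -3.09]
force: [-0.1, -0.0, -0.7]
width: 0.0234
```

Call:
carry_out([
  [[0,0,0,0,0,0.1,-1],[0,0,0,0,0,0.1,-1],[0,0,0,0,0,0.08,-1],[0,0,0,0,0,0.04,-1],[0,0,0,0,0,0,-1]],
])

```text
t: 11.18
eef_pos: [0.5896, -0.0525, 0.2485]
ee_rot: [-3.141, 0.001, -3.09]
force: [-1.5, -1.2, 4.9]
width: 0.0238
```

Run:
```python
from rep import *
W,U,V,im,s=run('w4')
Z=W[...,2]
bar=(im[...,0]>im[...,2]+20)&(Z>.06)&(Z<.125)&(abs(V+.08)<.03)&(abs(U-.57)<.03)
print('bar',np.nanpercentile(Z[bar],[1,50,95,99]),np.nanpercentile(U[bar],1))
T=W.reshape(-1,3)
imx,d=arm.grab_frame('scene');save('sc4.png',imx[130:290,220:420],4)
```

```text
11.18 [ 0.58955165 -0.0524801   0.24854075] [-3.14139950e+00  8.05015933e-04 -3.08957414e+00] 0.02382920514575587 [-1.52371151 -1.22920557  4.90556724]
bar [0.07085585 0.10694833 0.10817831 0.10861136] 0.5509427948698327
```

View pics/sc4.png

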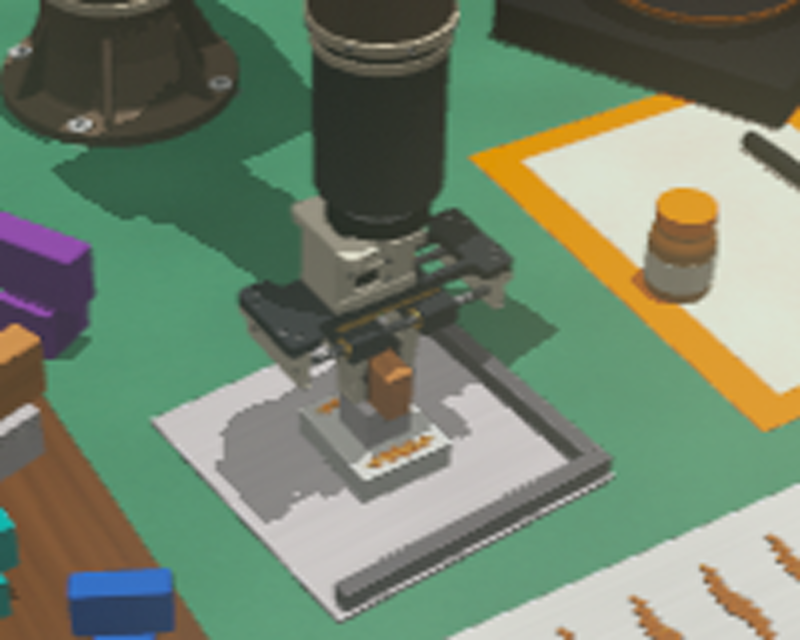

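View pics/w4.png

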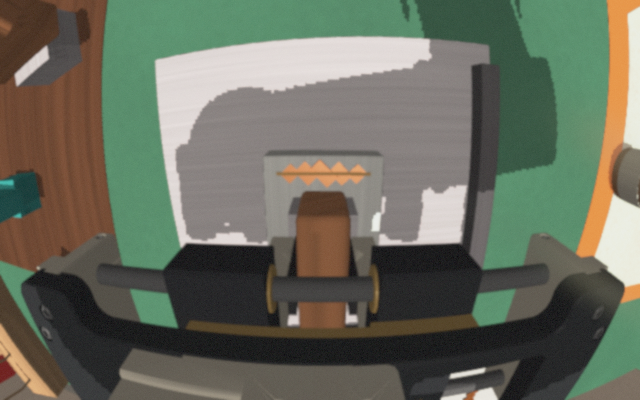

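The handle is seated: its bar top is at 0.107 m, which is 31 + 76 mm, with 5 N contact. The scene view shows the collar resting on the block. Next I'll locate the fences precisely.

Run:
```python
from h import *
def fit(P,dirx):
    pass
for n in('w1','w2','w4'):
    z=np.load(f'pics/{n}.npz');W=fcloud(z['d'],z['K'],z['T']);P=W.reshape(-1,3)
    a=np.radians(5.6);c,s=np.cos(a),np.sin(a)
    P=P[(P[:,2]>.0215)&(P[:,2]<.027)&(np.hypot(P[:,0]-.589,P[:,1]+.052)>.068)]
    u=P[:,0]*c+P[:,1]*s;v=-P[:,0]*s+P[:,1]*c
    # block centre in tray frame ~ 
    for nm,A,B in(('fy',u,v),('fx',v,u)):
        # A along, B across
        lo,hi=((.46,.66),(-.02,.07)) if nm=='fy' else ((-.22,-.02),(.63,.74))
        res=[];xs=np.arange(lo[0],lo[1],.01)
        for x in xs:
            m=(A>x)&(A<x+.01)&(B>hi[0])&(B<hi[1])
            if m.sum()>8: res.append((x+.005,np.percentile(B[m],3),np.percentile(B[m],97),np.median(B[m]),m.sum()))
        r=np.array(res)
        if len(r)>3:
            print(n,nm,len(r),'inner slope deg',np.degrees(np.polyfit(r[:,0],r[:,1],1)[0]),'outer',np.degrees(np.polyfit(r[:,0],r[:,2],1)[0]),'inner med',np.round(np.median(r[:,1:4],0),4),'range',r[0,0],r[-1,0])
yaw=np.radians(5.6)
print('block in tray axes',.5892*np.cos(yaw)-.0525*np.sin(yaw),-.5892*np.sin(yaw)-.0525*np.cos(yaw))
```

```text
w1 fy 18 inner slope deg 0.04858741497041948 outer 0.9262912975791342 inner med [0.0061 0.0217 0.0132] range 0.48500000000000004 0.6550000000000001
w1 fx 20 inner slope deg -0.0213212656295416 outer -0.053178624990608166 inner med [0.6935 0.709  0.7007] range -0.215 -0.02499999999999983
w2 fy 19 inner slope deg 0.007205773235766106 outer -0.07591576034809441 inner med [0.0067 0.0219 0.0141] range 0.47500000000000003 0.6550000000000001
w4 fy 16 inner slope deg 0.7523890799426127 outer 0.003981492122729549 inner med [0.0067 0.0219 0.0138] range 0.47500000000000003 0.6250000000000001
block in tray axes 0.5812648818319396 -0.10974528303713699
```

Tray yaw is 5.6°. The block has about 64 mm to go along tray +x and 76 mm along +y, plus a 2.8° turn. I'll push it to about 5 mm short of both fences.

Call:
carry_out([
  [[0,0,-0.18,0,0,0.02,-1],[0,0,-0.17,0,0,0.02,-1],[0,0,0,-0.1,0.12,0,-1],[0,0,0,-0.2,0.25,0,-1],[0,0,0,-0.24,0.29,0,-1],[0,0,0,-0.24,0.29,0,-1],[0,0,0,-0.24,0.29,0,-1],[0,0,0,-0.24,0.29,0,-1],[0,0,0,-0.24,0.29,0,-1],[0,0,0,-0.24,0.29,0,-1],[0,0,0,-0.24,0.29,0,-1],[0,0,0,-0.24,0.29,0,-1],[0,0,0,-0.14,0.15,0,-1],[0,0,0,0,0,0,-1]],
])

```text
t: 13.02
eef_pos: [0.6416, 0.0241, 0.2486]
ee_rot: [-3.141, 0.002, -3.04]
force: [-2.4, -1.6, 10.7]
width: 0.0235
```

```bash
cat > meas.py <<'E'
from rep import *
def meas(n):
    W,U,V,im,s=run(n)
    a=np.radians(5.6);c,s_=np.cos(a),np.sin(a)
    u=W[...,0]*c+W[...,1]*s_;v=-W[...,0]*s_+W[...,1]*c;Z=W[...,2]
    p=s['eef_pos'];f=s['force']
    print('tcp uv',p[0]*c+p[1]*s_,-p[0]*s_+p[1]*c,'gap x/y by tcp mm',1000*(.6452-p[0]*c-p[1]*s_),1000*(-.0338+p[0]*s_-p[1]*c),'F uv',f[0]*c+f[1]*s_,-f[0]*s_+f[1]*c,f[2],'moment',s['moment'])
    tu,tv=p[0]*c+p[1]*s_,-p[0]*s_+p[1]*c
    b=(abs(u-tu)<.06)&(abs(v-tv)<.06)&(Z>.027)&(Z<.036)
    B=W[b]
    ne=[(x,np.nanpercentile(u[b&(abs(v-tv-x)<.003)],1)) for x in np.arange(-.032,.033,.008)]
    ne=np.array(ne);k=np.polyfit(ne[:,0],ne[:,1],1);print('near edge',k[1],'yaw rel tray deg',-np.degrees(k[0]),'block centre u',k[1]+.048)
    L=[]
    for x in np.arange(-.045,.03,.008):
        m=b&(abs(u-tu-x)<.003)
        if m.sum()>10: L.append((x,np.percentile(v[m],1),np.percentile(v[m],99),m.sum()))
    L=np.array(L);print(np.round(L,4));print('sides slope',np.degrees(np.polyfit(L[:,0],L[:,1],1)[0]),np.degrees(np.polyfit(L[:,0],L[:,2],1)[0]))
    print('block top z',np.nanpercentile(Z[b],[5,50,95]))
    k=np.linalg.lstsq(np.c_[u[b]-tu,v[b]-tv,np.ones(b.sum())],Z[b],rcond=None)[0];print('tilt deg',np.degrees(k[:2]),k[2])
    F=(Z>.0215)&(Z<.0265)&(v>tv+.035)&(v<.05)&(u>tu-.14)&(u<tu+.05)&(v>0.0)
    print('fence y inner',np.percentile(v[F],[1,3,50,97]) if F.any() else 0)
    imx,d=arm.grab_frame('scene');save(n+'s.png',imx[130:290,220:420],4)
E
python3 -c "
from meas import *
meas('w5')"
```

```text
13.03 [0.64162788 0.02405063 0.24856754] [-3.14085218e+00  2.04175687e-03 -3.04022504e+00] 0.023483586705047046 [-2.37394061 -1.64743966 10.69509091]
tcp uv 0.6409125777696096 -0.03867606209056229 gap x/y by tcp mm 4.287422230390332 4.876062090562295 F uv -2.523372676096963 -1.4079210823215498 10.6950909074281 moment [-0.62033474  0.81874707  0.0399308 ]
near edge 0.5923403349438693 yaw rel tray deg -2.8978491205649384 block centre u 0.6403403349438693
[[-4.500e-02 -7.640e-02  1.700e-03  1.101e+03]
 [-3.700e-02 -7.670e-02  1.700e-03  1.064e+03]
 [-2.900e-02 -7.680e-02  6.000e-04  1.016e+03]
 [-2.100e-02 -7.720e-02  7.000e-04  6.220e+02]
 [-1.300e-02 -7.770e-02  6.000e-04  4.080e+02]
 [-5.000e-03 -7.830e-02  5.000e-04  3.620e+02]
 [ 3.000e-03 -7.880e-02  2.000e-04  3.400e+02]
 [ 1.100e-02 -7.930e-02 -4.000e-04  1.490e+02]]
sides slope -3.027165353362547 -1.910663678499629
block top z [0.03028393 0.03149308 0.03264165]
tilt deg [ 0.02698166 -0.10479936] 0.03149209705808982
fence y inner [0.00679442 0.00705151 0.01442117 0.02227376]
```

View pics/w5.png

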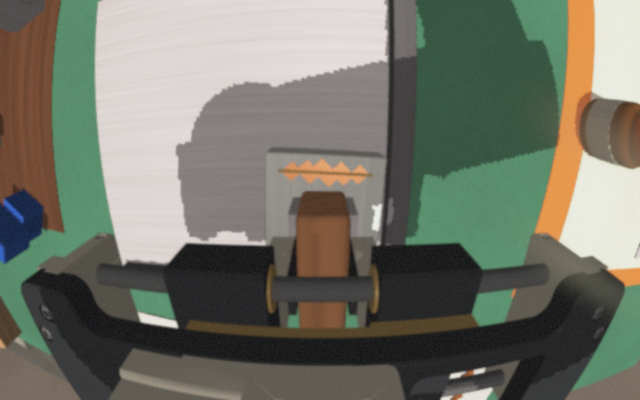

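View pics/w5s.png

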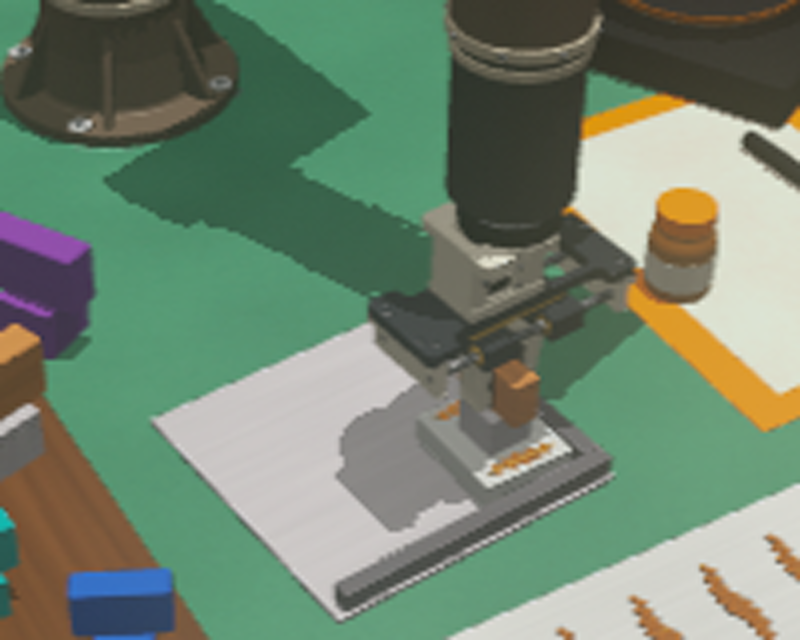

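The block kept its yaw within the fit's play and is 2.9° short of the tray's. Pushing against each fence in turn will square it, so I'll push +y first.

Call:
carry_out([
  [[0,0,0,0,0.06,0,-1],[0,0,0,0,0.06,0,-1],[0,0,0,0,0.06,0,-1],[0,0,0,0,0.06,0,-1],[0,0,0,0,0.04,0,-1],[0,0,0,0,0,0,-1]],
])

```text
t: 13.88
eef_pos: [0.6413, 0.0306, 0.2486]
ee_rot: [-3.14, 0.003, -3.04]
force: [0.8, -3.8, 9.0]
width: 0.0237
```

```bash
python3 -c "
from meas import *
meas('w6')"
```

```text
13.88 [0.64126888 0.03057091 0.24858756] [-3.14048145e+00  3.07331053e-03 -3.04030108e+00] 0.023719514047794318 [ 0.78859403 -3.82888304  8.96961054]
tcp uv 0.6411915555187797 -0.032151866188064995 gap x/y by tcp mm 4.008444481220267 -1.6481338119350015 F uv 0.41119687985899783 -3.8875626074979546 8.969610535473644 moment [-1.58934605 -0.1266732   0.0341027 ]
near edge 0.5931689080742676 yaw rel tray deg -1.4356391972287113 block centre u 0.6411689080742676
[[-4.500e-02 -7.130e-02  5.500e-03  1.088e+03]
 [-3.700e-02 -7.230e-02  5.800e-03  1.072e+03]
 [-2.900e-02 -7.250e-02  5.600e-03  1.038e+03]
 [-2.100e-02 -7.290e-02  5.800e-03  6.380e+02]
 [-1.300e-02 -7.340e-02  5.800e-03  4.280e+02]
 [-5.000e-03 -7.330e-02  5.700e-03  3.540e+02]
 [ 3.000e-03 -7.300e-02  5.400e-03  3.370e+02]
 [ 1.100e-02 -7.380e-02  5.500e-03  1.570e+02]]
sides slope -1.9932689677788367 -0.13452917327473413
block top z [0.03026191 0.03148628 0.03266933]
tilt deg [ 0.12549787 -0.0454738 ] 0.03152408228722417
fence y inner [0.00683245 0.00723108 0.01467971 0.02228162]
```

Call:
carry_out([
  [[0,0,0,0,0.04,0,-1],[0,0,0,0,0.04,0,-1],[0,0,0,-0.06,0,0,-1],[0,0,0,-0.06,0,0,-1],[0,0,0,-0.06,0,0,-1],[0,0,0,-0.04,0,0,-1],[0,0,0,-0.03,0,0,-1],[0,0,0,0,0,0,-1]],
])

```text
t: 14.98
eef_pos: [0.6457, 0.0323, 0.2486]
ee_rot: [-3.139, -0.001, -3.041]
force: [-6.2, -7.1, 15.1]
width: 0.0238
```

```bash
python3 -c "
from meas import *
meas('w7')"
```

```text
14.97 [0.64571167 0.03226332 0.24857483] [-3.13939065e+00 -1.37802395e-03 -3.04083080e+00] 0.023830784357902198 [-6.21445756 -7.06290398 15.05845879]
tcp uv 0.6457782915583934 -0.030901074987790385 gap x/y by tcp mm -0.5782915583933536 -2.8989250122096117 F uv -6.874017091532653 -6.422770774491019 15.058458787801769 moment [-2.51872801  2.47574581  0.0410275 ]
near edge 0.5962506345342509 yaw rel tray deg 0.1040535995522247 block centre u 0.6442506345342509
[[-4.500e-02 -7.200e-02  5.900e-03  1.122e+03]
 [-3.700e-02 -7.200e-02  6.100e-03  1.053e+03]
 [-2.900e-02 -7.170e-02  6.000e-03  1.042e+03]
 [-2.100e-02 -7.260e-02  6.300e-03  6.010e+02]
 [-1.300e-02 -7.250e-02  6.800e-03  4.190e+02]
 [-5.000e-03 -7.230e-02  6.800e-03  3.550e+02]
 [ 3.000e-03 -7.220e-02  6.400e-03  3.410e+02]
 [ 1.100e-02 -7.290e-02  6.600e-03  1.060e+02]]
sides slope -0.7414579113240324 0.8273490308704927
block top z [0.03030465 0.03149649 0.03265885]
tilt deg [-0.02285466 -0.09034736] 0.03147079089179289
fence y inner [0.00683882 0.00730747 0.01490982 0.02234012]
```

Call:
carry_out([
  [[0,0,0,-0.04,0.02,0,-1],[0,0,0,-0.04,0.02,0,-1],[0,0,0,-0.04,0.02,0.01,-1],[0,0,0,0,0.02,0.01,-1],[0,0,0,0,0,0,-1],[0,0,0,0,0,0,-1]],
])

```text
t: 15.82
eef_pos: [0.6477, 0.033, 0.2486]
ee_rot: [-3.137, -0.004, -3.041]
force: [-10.7, -14.4, 21.4]
width: 0.0241
```

```bash
python3 -c "
from meas import *
meas('w8')"
```

```text
15.82 [0.64770689 0.03302365 0.24859045] [-3.13726571 -0.00392454 -3.04107357] 0.024099670820514115 [-10.70222304 -14.42783609  21.35738328]
tcp uv 0.6478381878929146 -0.030339072978468884 gap x/y by tcp mm -2.6381878929145386 -3.4609270215311128 F uv -12.059055694380707 -13.31462384390038 21.357383280947204 moment [-5.12647401  3.84449545  0.09956787]
near edge 0.597719138877011 yaw rel tray deg 0.057638413933671286 block centre u 0.645719138877011
[[-4.500e-02 -7.210e-02  6.100e-03  1.101e+03]
 [-3.700e-02 -7.200e-02  5.700e-03  1.059e+03]
 [-2.900e-02 -7.170e-02  6.100e-03  1.042e+03]
 [-2.100e-02 -7.270e-02  6.500e-03  5.830e+02]
 [-1.300e-02 -7.240e-02  6.800e-03  4.170e+02]
 [-5.000e-03 -7.230e-02  6.900e-03  3.560e+02]
 [ 3.000e-03 -7.200e-02  6.400e-03  3.360e+02]
 [ 1.100e-02 -7.280e-02  6.600e-03  8.100e+01]]
sides slope -0.5572524006545014 0.7898903188177124
block top z [0.03033644 0.03151122 0.03265942]
tilt deg [-0.06202055 -0.10360106] 0.03146761585048424
fence y inner [0.00689211 0.00727399 0.0148428  0.02230358]
```

The block still moved 1.5 mm in x, so I'll push x a little more to confirm it has stopped against the fence.

Call:
carry_out([
  [[0,0,0,-0.04,0,0,-1],[0,0,0,-0.04,0.01,0,-1],[0,0,0,0,0,0,-1],[0,0,0,0,0,0,-1]],
])

```text
t: 16.42
eef_pos: [0.6484, 0.0331, 0.2486]
ee_rot: [-3.137, -0.007, -3.041]
force: [-17.1, -14.8, 26.6]
width: 0.0237
```

```bash
python3 -c "
from meas import *
meas('w9')
im,d=arm.grab_frame('top');save('w9t.png',im[120:220,270:390],6)"
```

```text
16.43 [0.64843392 0.03312393 0.24859971] [-3.13687573 -0.00713763 -3.0414354 ] 0.02372094290047148 [-17.09547651 -14.75840479  26.58930455]
tcp uv 0.6485715304583497 -0.030310221021148824 gap x/y by tcp mm -3.371530458349742 -3.489778978851173 F uv -18.454054574233222 -13.01974265835008 26.58930455378351 moment [-5.1209509   6.19168374  0.10458345]
near edge 0.5977824027743484 yaw rel tray deg 0.022639843194065343 block centre u 0.6457824027743484
[[-4.500e-02 -7.170e-02  6.100e-03  1.108e+03]
 [-3.700e-02 -7.200e-02  5.700e-03  1.049e+03]
 [-2.900e-02 -7.170e-02  6.200e-03  1.046e+03]
 [-2.100e-02 -7.280e-02  6.400e-03  5.680e+02]
 [-1.300e-02 -7.240e-02  6.400e-03  4.090e+02]
 [-5.000e-03 -7.230e-02  6.800e-03  3.460e+02]
 [ 3.000e-03 -7.210e-02  6.400e-03  3.440e+02]
 [ 1.100e-02 -7.300e-02  6.700e-03  5.700e+01]]
sides slope -0.8718183637628908 0.8558482170437873
block top z [0.03037579 0.03154095 0.03272109]
tilt deg [-0.13213708 -0.13604832] 0.031468468534488085
fence y inner [0.00686729 0.00731306 0.0148516  0.02230469]
```

View pics/w9s.png

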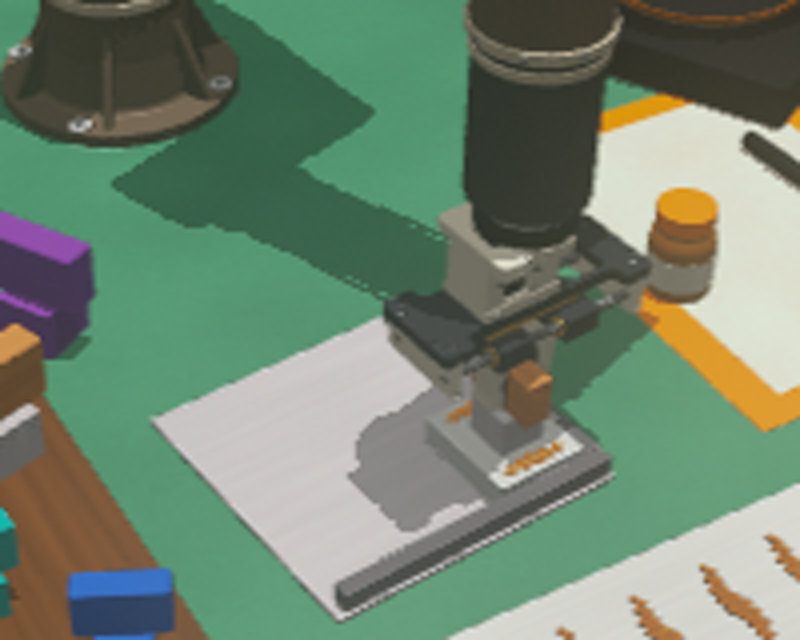

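View pics/w9.png

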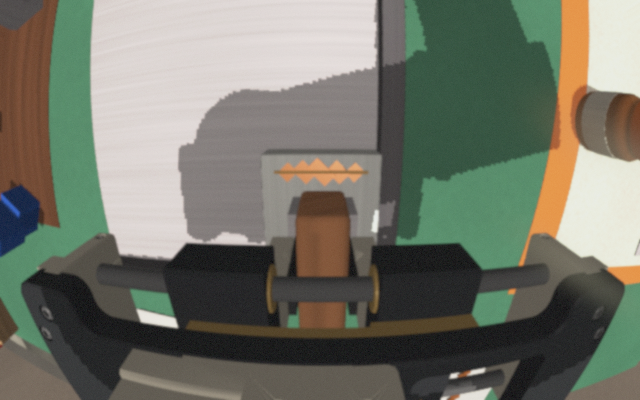

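Run:
```python
from h import *
for n in('w4','w9'):
    z=np.load(f'pics/{n}.npz');W=fcloud(z['d'],z['K'],z['T'])
    m=np.zeros(W.shape[:2],bool);m[222:246,302:344]=1
    P=W[m];P=P[(P[:,2]>.1)&(P[:,2]<.115)]
    k=np.linalg.lstsq(np.c_[P[:,:2]-P[:,:2].mean(0),np.ones(len(P))],P[:,2],rcond=None)[0];print(n,len(P),'bar top z',k[2],'slopes deg',np.degrees(k[:2]))
    c=W[218:236,289:292].reshape(-1,3);c2=W[218:236,354:357].reshape(-1,3);print('collar top z',np.median(c[:,2]),np.median(c2[:,2]))
```

```text
w4 1005 bar top z 0.10742241240899911 slopes deg [-0.00468704 -0.13964641]
collar top z 0.06562342747139284 0.06544219451259564
w9 1007 bar top z 0.10776977024448225 slopes deg [-0.87848463 -0.54870758]
collar top z 0.06573445861702917 0.06549849119243129
```

```bash
python3 -c "
from h import *
s=arm.get_state();print(s['t'],s['force'],s['width'])
print(arm.job_done())"
```

```text
16.575 [-16.86368824 -14.23011792  27.35940016] 0.02357558256179789
the job is handed in; nothing more can be done
None
```

I fitted the small orange handle fully onto the block's post and pushed the block, through the handle, into the corner of the two fences. I handed the job in at 16.6 s, still gripping the handle and pressing.

**Last checks:**
- **Against the fences:** the block's yaw is within about 0.1° of the tray's by its near edge. In the last push it moved less than 0.1 mm while the force on the +x fence rose from 12 to 18 N. The force towards the +y fence is about 13 N, and the block has not moved that way over the last three looks.
- **Flat and seated:** the block's top is at 31.5 mm and tilts about 0.1°, which is within measurement noise. The collar's top height is unchanged since fitting, with about 27 N pressing it down.
- **Less certain:** under the push the handle leans about 0.9°. The side edges of the block suggest up to 0.9° of yaw in opposite directions; I put that down to measurement noise, as the near edge shows it square.
- **Other things:** I never moved the jar, skewers or spatula, and the gripper touched only the handle. I made no separate check of their final positions.

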